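# Feel for play in a noodle machine's roller bearing and take it up

## Task

The upper roller of the hand-cranked noodle machine has worn loose in its near bearing. Take the roller loosely near that bearing and rock it to the left and then to the right, firmly but gently, until you feel it knock; then turn the black cam knob above the bearing clockwise until the play is just gone and the bearing bears lightly, and rock the roller left and then right once more to prove it snug. Never force or crush the bearing, and leave the scraper and the brush where they lie.

Things in the scene. Friction and masses are not known exactly. Their poses are not given: they have to be found in the camera images.
- noodle_machine: green hand noodle roller, fixed to the table, base 250 x 124 mm, 160 mm tall; cheeks at its own x = -95 mm (near: adjustable bearing under the knob) and +95 mm (far: fixed bearing, crank). Origin on the table under the middle; x runs along the rollers towards the crank, y left, z up. Steel chutes on both sides stay below z = 80 mm.
- roller_grip (a point): where to take the upper roller (steel, 48 mm diameter): a point on its axis, 114 mm above the table, 50 mm from the near bearing's middle, 39 mm clear of the cheek. Site x runs along the roller, y left; fingers straddle it from above, to left and right, best loosely: a tight grip hampers the rocking. A push of 6 to 10 N here is a proper test. A second roller (44 mm) lies below it.
- roller_swing (a joint): rocking of the upper roller about its far bearing, rad; 0 centred, positive = near end to the left (machine +y). The far bearing is 190 mm from the near one, 140 mm from roller_grip. Within the play only a weak centring acts (9 N m per rad, some 0.5 N per mm at roller_grip); then the bearing block meets the nylon shoe, which gives about 1 mm per 10 N at the near bearing.
- cam_knob (a joint): turn of the cam knob, rad, growing clockwise seen from above; starts at 0 to 0.2, end stop 2.4; stiff (about 0.15 N m), stays where left. Each rad lowers the bearing cap 4 mm and takes 4 mm off the play at the near bearing to each side. Once the play is gone, each further 0.1 rad adds about 5 N of bearing load.
- knob_grip (a point): grasp point of the cam knob, on its axis above the near bearing, 188 mm above the table: a black upright wing 46 mm long (the point's x), 13 mm thick (the point's y) and 28 mm tall, top 11 mm above this point, foot 17 mm below it; the cheek's top lies 28 mm below it.
- bearing_cap: near bearing's cap, inside the cheek behind the cover plate, driven down by the knob; carries the nylon shoe, an inverted V over the roller's bearing block. Play at the start is 1.2 to 5 mm to each side, equal both ways, and cannot be seen. A light load on it is 2 to 15 N; 30 N crushes the shoe. It touches nothing but the block. Origin: middle of the cap.
- roller: the upper roller with its journals and crank (as a solid); turns on its axle; origin on the axis in the far bearing, x along the roller towards the crank.
- dough_scraper: loose steel dough scraper with wooden grip, 99 x 126 x 20 mm, lying on the table: leave alone
- flour_brush: loose wooden flour brush standing on its bristles, 197 x 39 x 46 mm: leave alone

How it is judged:
On the way, in this order (a step that is already met when the one before it is completed fails the run):
1. the roller is rocked left through its play until it knocks against the bearing (value of joint roller_swing above 0.005 rad and contact force between bearing_cap and anything else above 1 N and contact force between the fingers and roller above 1 N), for 0.05 s.
2. then right until it knocks (value of joint roller_swing below -0.005 rad and contact force between bearing_cap and anything else above 1 N and contact force between the fingers and roller above 1 N), for 0.05 s.
3. the knob has brought the bearing to bear on the roller, hands off the roller (contact force between bearing_cap and anything else above 1.5 N and value of joint roller_swing between -0.003 and 0.003 rad and contact force between the fingers and roller below 0.5 N), for 0.2 s.
4. the snug roller is pushed left with some newtons and barely gives (value of joint roller_swing between 0.001 and 0.0075 rad and contact force between the fingers and roller above 2 N), for 0.05 s.
5. and then right, and barely gives (value of joint roller_swing between -0.0075 and -0.001 rad and contact force between the fingers and roller above 2 N), for 0.05 s.
At the end, for the whole second after the job is handed in: The bearing cap bears on the roller's bearing block with 1 to 18 N (no play, not over-tightened), and the roller stands centred within 0.003 rad and at rest (contact force between bearing_cap and anything else between 1 and 18 N and value of joint roller_swing between -0.003 and 0.003 rad and velocity of joint roller_swing between -0.02 and 0.02 rad/s); the robot touches nothing.
It fails at once if the bearing is forced: more than 30 N on its shoe, by rocking too hard or by over-tightening (contact force between bearing_cap and anything else above 30 N).
It fails at once if a tool on the table is moved by more than 30 mm (distance of any of dough_scraper, flour_brush from where it was at the start of the episode above 0.03 m).
It also fails if it takes over 66 s, if anything falls off the work surface, if the arm or the gripper's body presses on something with over 40 N, if the wrist force passes 120 N, or if a joint passes its speed limit or range.

## Robot

A 7-joint arm with a two-finger parallel gripper is mounted at the origin on a cart in front of the work surface, level with it; the furniture and walls round the work are solid. World frame = base frame: x ahead of the robot, y to its left, z up, the work surface at z = 0. Lengths are in m, angles in rad, forces in N, time in s.
With the tool pointing down it reaches from about 0.425 to 0.925 m from the base axis. Payload 6.8 kg.
Tool frame: the origin (TCP) lies at the very end of the fingers, on their centre line; the grasp point (between the pads) lies 19 mm behind it; y points along the fingers, z is the direction in which the jaws open and shut, and the axes are right-handed (so a half turn about y gives the same grasp; the last joint's range is limited). The gripper opens to 88 mm and grips with 3 to 60 N. Pads are 20 mm wide; open, the fingers measure 115 mm over their backs; the gripper's body (75 mm by 178 mm) begins 61 mm behind the grasp point.
Start: joints at [1.084, 0.477, 0.022, 1.555, -0.011, 1.109, -0.083], TCP at [0.25, -0.627, 0.223] pointing down, gripper open.
Joint ranges: [-2.96, 2.96], [-0.34, 2.1], [-1.41, 1.46], [0.24, 2.44], [-1.37, 4.51], [0.17, 1.92], [-2.96, 2.96]. Speed limits (rad/s): [2.39, 2.39, 3.14, 3.14, 3.14, 3.14, 3.14].

## Interface

Orientations are given as a unit quaternion [x, y, z, w].
In Python, from station import telemetry, vision, r gives the robot as it stands. The module is installed in compiled form; this text tells all that it offers.
- The arm moves only by the tool play_rows, never from a script. Its arguments are lists of equal length, an entry for each row: "xyz": the shift along the tool's x, y, z in mm, a list of three; "yaw": the turn about the tool's y in rad. A call has 1 to 12 rows; each row shifts and turns the commanded pose from where the row before left it, along the tool's axes as they then stand; what a row does not reach is not made up. A row lasts 1/10 s, in which the tool goes at most 50 mm and 8.59 degrees, less where a joint would pass 70% of its speed; a pose out of reach is approached as far as the arm can. A call with a gripper value outside its range is refused whole. "grip" is the opening, from -1 (shut) to 1 (fully open), set as the call begins (left out, the last holds). The fingers move at their own pace and stop on an object; the grip force is fixed at half the most. Time passes only in rows, so rows that do not move let the fingers close. It gives the time, the measured TCP pose, the force and the opening at its end, in the units of the state.
- telemetry.get_state(): the state, without advancing time (a new reading comes with each control period).
- vision.capture(name): name is "scene" or "top" or "wrist"; returns a dict with "color" (400x640x3 uint8, red, green, blue), "fx", "fy", "cx", "cy" (pixels), "rvec" (rotation vector, rad) and "tvec" (3), from world to camera coordinates, as OpenCV has them; the wrist camera has in their place "mount" (4x4, takes a point from camera to tool coordinates, whose origin is the TCP and whose axes are the tool frame's). Camera axes: x right, y down, z forward; pixel columns grow to the right and rows downward; lengths in m; the calibration is good to about 2 mm. A picture is of the moment at which its call begins: read the wrist's pose just before it. There is no depth.
- r.close_job(): hands the job in, once; it reports no verdict.
The state is a dict: "t": time; "joints": joint angles; "qd": joint speeds; "joint_torque": joint torques, N m; "position": TCP position; "tool_rot": TCP orientation; "contact_force": force on the tool from outside, world axes, zero at the start; "torque": the same for the moment, N m; "finger_gap": finger opening in m.
Only numpy, scipy, OpenCV 4.12 (cv2) and the standard library are available. Lean on these libraries where they do the work, as an engineer would, in place of code of your own. Each camera call takes 0.05 s, during which the arm holds its last target.

## Working session

There is one attempt and no reset: what is moved stays moved. The work goes in short steps, Python scripts to look and compute and a tool call to move; the robot and the scene stay as the last step left them, time stands still between calls to the robot, and variables do not carry over. Pictures are saved under pics/ and viewed, and the job is handed in when it is done.

Besides the shell and the picture viewer there is one more tool, called as name(argument=value, ...), one argument or row to a line, values as JSON. play_rows: Moves the arm, as the interface text tells. Its arguments: {"type":"object","properties":{"xyz":{"type":"array","items":{"type":"array","items":{"type":"number"}}},"yaw":{"type":"array","items":{"type":"number"}},"grip":{"type":"number"}},"required":["xyz","yaw"]}

```bash
mkdir -p pics; ls; python3 - <<'E'
from station import telemetry, vision, r
import cv2
s=telemetry.get_state()
for k in s: print(k,s[k])
for n in ("scene","top","wrist"):
    c=vision.capture(n)
    print(n,{k:c[k] for k in c if k!="color"})
    cv2.imwrite(f"pics/{n}0.png",c["color"][:,:,::-1])
E
```

```text
pics
t 0.0
joints [ 1.08392904  0.47777762  0.02237749  1.5563822  -0.01148853  1.10931724
 -0.08310144]
qd [-6.87879593e-05  1.51860801e-04  2.73824207e-04  2.16529728e-04
 -1.24285999e-03  1.46081837e-03 -5.21809554e-04]
joint_torque [-1.37602474e-03 -5.82856393e+01  1.53385878e+00 -2.72604918e+01
 -5.44548361e-02  1.71550107e-02  1.71153565e-04]
position [ 0.24934907 -0.62663832  0.22172679]
tool_rot [-0.1332835   0.69506107 -0.69386746  0.13294195]
contact_force [ 0.40617481 -0.25812342  0.02606831]
torque [-0.02315203  0.01473196 -0.01862795]
finger_gap 0.08788553773565241
scene {'fx': 425.1747456815535, 'fy': 425.1747456815535, 'cx': 309.91744167008835, 'cy': 205.66004423974678, 'rvec': array([ 0.79830156, -2.35738202,  1.36137646]), 'tvec': array([0.56502563, 0.25315247, 0.73391478])}
top {'fx': 488.29149648694255, 'fy': 488.29149648694255, 'cx': 315.58584701667513, 'cy': 199.3400843641871, 'rvec': array([ 2.1832125 , -2.20142429,  0.11677738]), 'tvec': array([0.10806239, 0.62573982, 1.12332703])}
wrist {'fx': 327.63384775999987, 'fy': 327.63384775999987, 'cx': 322.76039016702885, 'cy': 195.56917130258475, 'mount': array([[ 5.78387302e-04,  9.67388537e-01,  2.53296433e-01,
        -6.88468313e-02],
       [-4.90122074e-04, -2.53296171e-01,  9.67388655e-01,
        -1.62660243e-01],
       [ 9.99999713e-01, -6.83671487e-04,  3.27635187e-04,
        -6.88552824e-04],
       [ 0.00000000e+00,  0.00000000e+00,  0.00000000e+00,
         1.00000000e+00]])}
```

View pics/scene0.png

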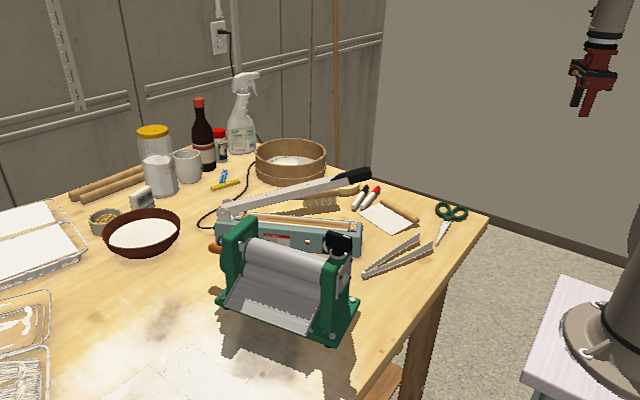

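View pics/top0.png

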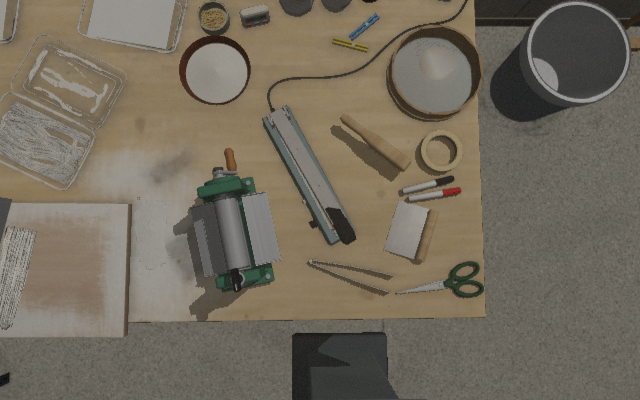

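View pics/wrist0.png

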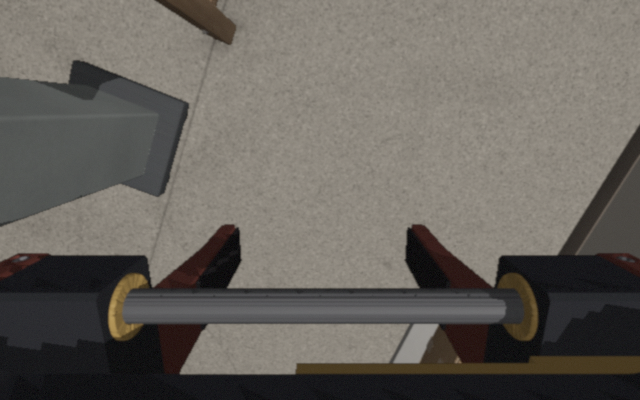

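The top view shows the machine at about (235,230), with the crank at (225,165) away from the robot and the knob at (237,279). I'll zoom in to get pixel positions.

```bash
cat > h.py <<'E'
import numpy as np, cv2
from station import telemetry, vision, r
from scipy.spatial.transform import Rotation as R
def ray(c,uv):
    M=R.from_rotvec(c["rvec"]).as_matrix(); t=c["tvec"]
    o=-M.T@t; d=M.T@np.array([(uv[0]-c["cx"])/c["fx"],(uv[1]-c["cy"])/c["fy"],1]); return o,d
def atz(c,uv,z):
    o,d=ray(c,uv); return o+d*(z-o[2])/d[2]
def proj(c,P):
    return cv2.projectPoints(np.array(P,float).reshape(-1,3),c["rvec"],c["tvec"],np.array([[c["fx"],0,c["cx"]],[0,c["fy"],c["cy"]],[0,0,1]]),None)[0].reshape(-1,2)
def wcam(s,c):
    # wrist cam as rvec/tvec
    T=np.eye(4);T[:3,:3]=R.from_quat(s["tool_rot"]).as_matrix();T[:3,3]=s["position"]
    W=np.linalg.inv(T@c["mount"]); c=dict(c); c["rvec"]=R.from_matrix(W[:3,:3]).as_rotvec(); c["tvec"]=W[:3,3]; return c
E
python3 - <<'E'
import cv2
a=cv2.imread("pics/top0.png")[140:310,170:300]
cv2.imwrite("pics/topz.png",cv2.resize(a,None,fx=3.5,fy=3.5,interpolation=cv2.INTER_CUBIC))
a=cv2.imread("pics/scene0.png")[205:355,200:370]
cv2.imwrite("pics/scenez.png",cv2.resize(a,None,fx=4,fy=4,interpolation=cv2.INTER_CUBIC))
E
```

```text
(no output)
```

View pics/topz.png

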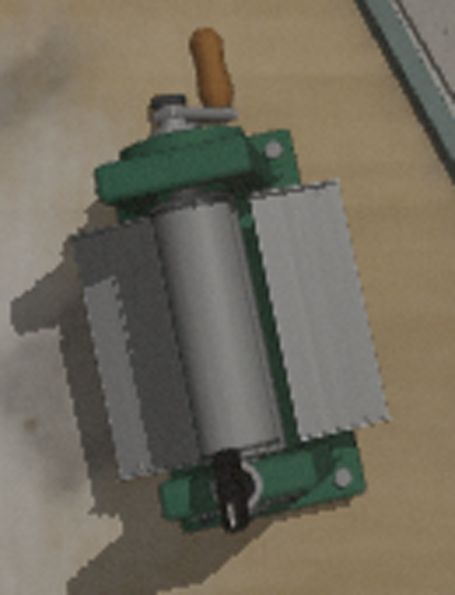

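View pics/scenez.png

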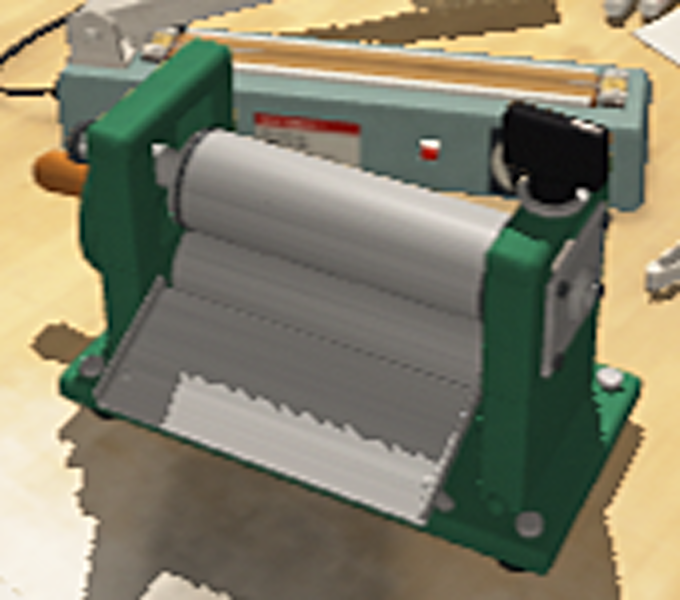

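```bash
cat > fit.py <<'E'
from h import *
def up(z): return (z[0]/3.5+170,z[1]/3.5+140)
def us(z): return (z[0]/4+200,z[1]/4+205)
t=vision.capture("top"); s=vision.capture("scene")
# silhouettes
k=atz(t,up((233,490)),.199); f=atz(t,up((198,203)),.114); n=atz(t,up((244,448)),.114)
print("knob",k,"far",f,"near",n, "yaw",np.arctan2((f-n)[1],(f-n)[0]), np.linalg.norm(f-n))
# bolts at base z~.012
k2=atz(s,us((555,150)),.188);print("knob scene",k2)
w=[atz(t,up(p),.199) for p in((229,452),(236,528))];print(w, np.arctan2(*(w[0]-w[1])[1::-1]))
E
python3 fit.py
```

```text
knob [0.45533664 0.2634662  0.199     ] far [0.6236274  0.29706555 0.114     ] near [0.47366852 0.26836913 0.114     ] yaw 0.18907607029768253 0.15267989181499206
knob scene [0.44735462 0.27325583 0.188     ]
[array([0.47642051, 0.26577437, 0.199     ]), array([0.43433156, 0.26172162, 0.199     ])] 0.09599412606631931
```

```bash
cat > ov.py <<'E'
from h import *
import sys
x,y,yaw,ky=map(float,sys.argv[1:5]); tag=sys.argv[5]
Rm=R.from_euler('z',yaw).as_matrix()
def W(p): return np.array(p)@Rm.T+[x,y,0]
def draw(img,c,off,sc):
    im=cv2.resize(img,None,fx=sc,fy=sc,interpolation=cv2.INTER_CUBIC)
    def pl(p,col,cl=False):
        q=(((proj(c,W(p))-off+.5)*sc-.5)*8).astype(int); cv2.polylines(im,[q],cl,col,1,cv2.LINE_AA,3)
    for z in (0,): pl([[-.125,-.062,z],[.125,-.062,z],[.125,.062,z],[-.125,.062,z]],(0,0,255),True)
    a=np.linspace(0,2*np.pi,40)
    for xx in(-.084,.084): pl([[xx,.024*np.cos(b),.114+.024*np.sin(b)] for b in a],(255,0,0))
    for s in(-1,1): pl([[-.084,.024*s,.114],[.084,.024*s,.114]],(255,0,0))
    pl([[-.084,0,.138],[.084,0,.138]],(255,255,0))
    k=lambda u,v,z:[-.095+u*np.cos(ky)-v*np.sin(ky),u*np.sin(ky)+v*np.cos(ky),z]
    for z in(.171,.199): pl([k(.023,.0065,z),k(-.023,.0065,z),k(-.023,-.0065,z),k(.023,-.0065,z)],(0,255,255),True)
    for xc in(-.095,.095): pl([[xc-.011,-.03,.16],[xc+.011,-.03,.16],[xc+.011,.03,.16],[xc-.011,.03,.16]],(255,0,255),True)
    return im
t=vision.capture("top"); s=vision.capture("scene")
cv2.imwrite(f"pics/ovt{tag}.png",draw(cv2.imread("pics/top0.png")[140:310,170:300],t,np.array([170,140]),3.5))
cv2.imwrite(f"pics/ovs{tag}.png",draw(cv2.imread("pics/scene0.png")[205:355,200:370],s,np.array([200,205]),4))
E
python3 ov.py .545 .282 .19 -0.05 a
```

```text
(no output)
```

View pics/ovta.png

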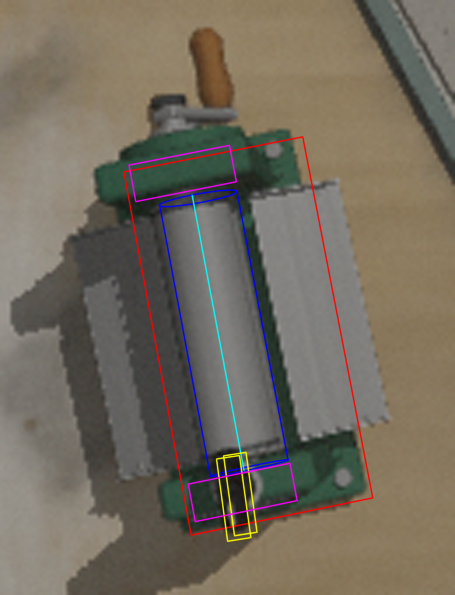

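View pics/ovsa.png

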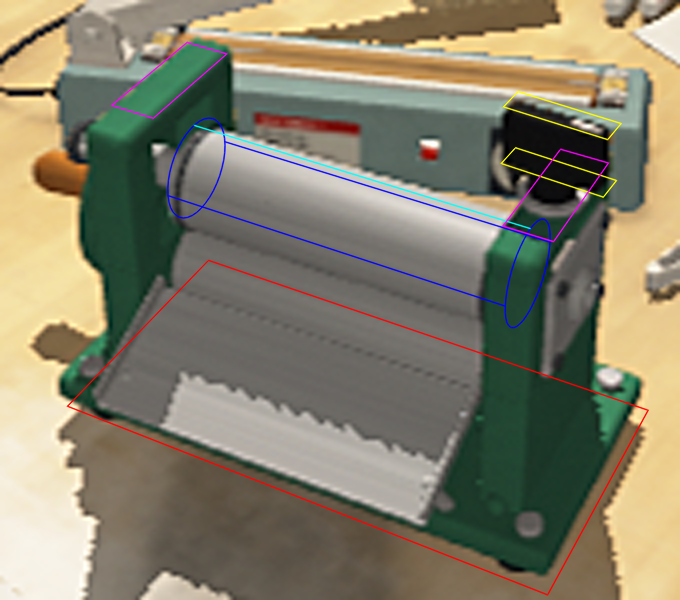

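```bash
sed -i 's/-\.084/-.076/g; s/,\.084/,.076/g; s/\[\.084/[.076/g; s/for z in (0,)/for z in (.01,)/; s/-\.03,\.16/-.05,.16/g; s/\.03,\.16/.05,.16/g; s/,-\.0\.05/,-.05/g' ov.py; grep -n "076\|\.16" ov.py; python3 ov.py .549 .283 .195 -0.1 b
```

```text
12:    for xx in(-.076,.076): pl([[xx,.024*np.cos(b),.114+.024*np.sin(b)] for b in a],(255,0,0))
13:    for s in(-1,1): pl([[-.076,.024*s,.114],[.076,.024*s,.114]],(255,0,0))
14:    pl([[-.076,0,.138],[.076,0,.138]],(255,255,0))
17:    for xc in(-.095,.095): pl([[xc-.011,-.05,.16],[xc+.011,-.05,.16],[xc+.011,.05,.16],[xc-.011,.05,.16]],(255,0,255),True)
```

View pics/ovtb.png

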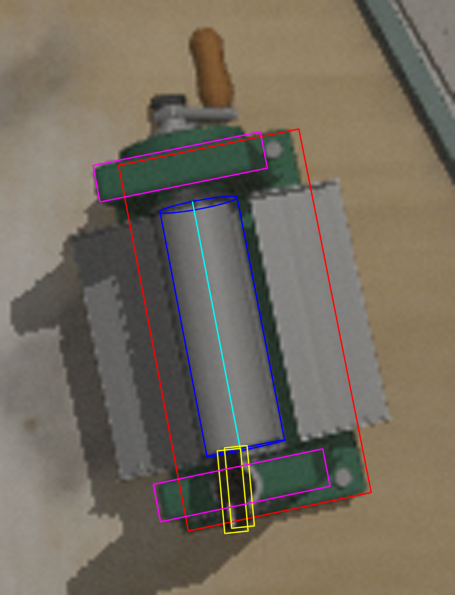

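View pics/ovsb.png

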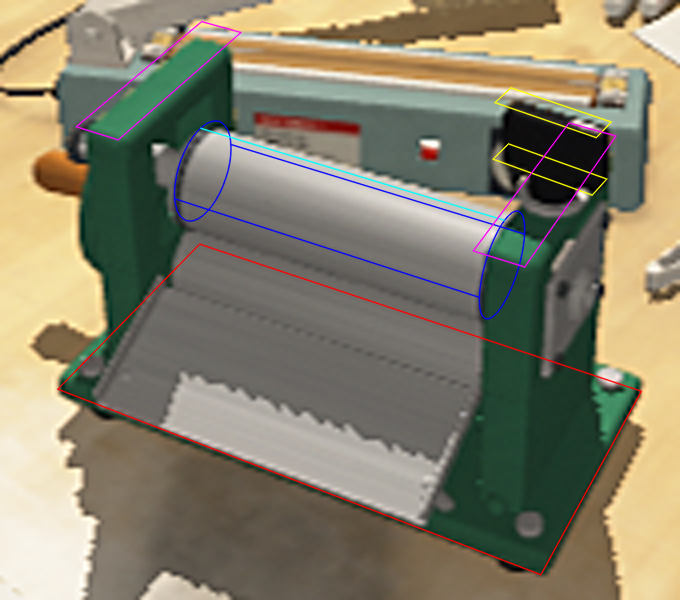

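The overlay fits well: machine at about (0.548, 0.282), yaw about 0.195, with the knob wing roughly along the roller. Next I'll work out the transfer rows.

```bash
cat > plan.py <<'E'
from h import *
import sys
# target world x y z (mm), psi = world heading of tool z (jaw) axis rad
s=telemetry.get_state(); M=R.from_quat(s["tool_rot"]).as_matrix()
print("t",round(s["t"],2),"pos mm",np.round(s["position"]*1e3,1),"gap",round(s["finger_gap"]*1e3,1),"F",np.round(s["contact_force"],1),"Tq",np.round(s["torque"],2),"j7",round(s["joints"][6],2))
print("toolx",np.round(M[:,0],3),"tooly",np.round(M[:,1],3),"toolz",np.round(M[:,2],3),"jaw heading",round(np.arctan2(M[1,2],M[0,2]),3))
if len(sys.argv)>4:
    T=np.array([float(v) for v in sys.argv[1:4]]); psi=float(sys.argv[4])
    d=M.T@(T-s["position"]*1e3); print("tool shift",np.round(d,1))
    dy=-(psi-np.arctan2(M[1,2],M[0,2])); dy=(dy+np.pi/2)%np.pi-np.pi/2
    print("yaw about tool y (tool y down)",round(dy,3))
E
python3 plan.py 525 278 300 1.766
```

```text
t 0.45 pos mm [ 249.6 -627.1  222.6] gap 87.9 F [-0.4 -0.  -0.2] Tq [0.05 0.07 0.01] j7 -0.08
toolx [-0.929 -0.37  -0.   ] tooly [-0.  0. -1.] toolz [ 0.37  -0.929 -0.   ] jaw heading -1.192
tool shift [-590.6  -77.3 -739.1]
yaw about tool y (tool y down) 0.184
```

play_rows(
  xyz=[
    [-39,-7,-27],
    [-39,-7,-27],
    [-39,-7,-27],
    [-39,-7,-27],
    [-39,-7,-27],
    [-39,-7,-27],
    [-39,-7,-27],
    [-39,-7,-27],
    [-39,-7,-27],
    [-39,-7,-27],
    [-39,-7,-27],
    [-39,-7,-27],
  ],
  yaw=[0,0,0,0,0,0,0,0,0,0,0,0],
)

```text
t: 1.65
position: [0.5654, -0.1514, 0.3073]
tool_rot: [0.133, -0.694, 0.695, -0.133]
contact_force: [1.3, -1.1, 0.2]
finger_gap: 0.0873
```

```bash
python3 plan.py 525 278 300 1.766
```

```text
t 1.65 pos mm [ 565.4 -151.4  307.3] gap 87.3 F [ 1.3 -1.1  0.2] Tq [-0.05 -0.05  0.01] j7 -1.1
toolx [-0.929 -0.37  -0.   ] tooly [ 0.001 -0.    -1.   ] toolz [ 0.37  -0.929  0.001] jaw heading -1.192
tool shift [-121.1    7.1 -414. ]
yaw about tool y (tool y down) 0.183
```

play_rows(
  xyz=[
    [-12,0,-41],
    [-12,0,-41],
    [-12,0,-41],
    [-12,0,-41],
    [-12,0,-41],
    [-12,0,-41],
    [-12,0,-41],
    [-12,0,-41],
    [-12,0,-41],
    [-12,0,-41],
  ],
  yaw=[0,0,0,0,0,0,0,0,0,0],
)

```text
t: 2.65
position: [0.5242, 0.2738, 0.3069]
tool_rot: [0.133, -0.694, 0.695, -0.133]
contact_force: [0.9, 0.3, 0.0]
finger_gap: 0.088
```

play_rows(
  xyz=[
    [0,0,0],
    [0,0,0],
    [0,0,0],
    [0,0,0],
    [0,0,0],
    [0,0,0],
    [0,0,0],
    [0,0,0],
    [0,0,0],
    [0,0,0],
  ],
  yaw=[-0.148,-0.148,-0.148,-0.148,-0.148,-0.148,-0.148,-0.148,-0.148,-0.148],
)

```text
t: 3.65
position: [0.5246, 0.2721, 0.3067]
tool_rot: [-0.568, 0.421, -0.422, 0.568]
contact_force: [0.2, -0.1, 0.5]
finger_gap: 0.0878
```

play_rows(
  xyz=[
    [0,0,0],
    [0,0,0],
    [0,0,0],
    [0,0,0],
    [0,0,0],
    [0,0,0],
    [0,0,0],
    [0,0,0],
    [0,0,0],
    [0,0,0],
  ],
  yaw=[-0.148,-0.148,-0.148,-0.148,-0.148,-0.148,-0.148,-0.148,-0.148,-0.148],
)

```text
t: 4.65
position: [0.5247, 0.272, 0.3067]
tool_rot: [0.704, 0.072, -0.072, -0.703]
contact_force: [0.3, -0.5, -0.1]
finger_gap: 0.0879
```

```bash
python3 plan.py 525 278 300 1.766; python3 - <<'E'
from h import *
s=telemetry.get_state(); c=vision.capture("wrist"); cv2.imwrite("pics/w1.png",c["color"][:,:,::-1])
import pickle; pickle.dump((s,c),open("w1.pkl","wb"))
E
```

```text
t 4.65 pos mm [524.7 272.  306.7] gap 87.9 F [ 0.3 -0.5 -0.1] Tq [ 0.12 -0.13  0.01] j7 0.86
toolx [0.98  0.201 0.   ] tooly [ 0. -0. -1.] toolz [-0.201  0.98  -0.   ] jaw heading 1.774
tool shift [1.5 6.7 5.8]
yaw about tool y (tool y down) 0.008
```

View pics/w1.png

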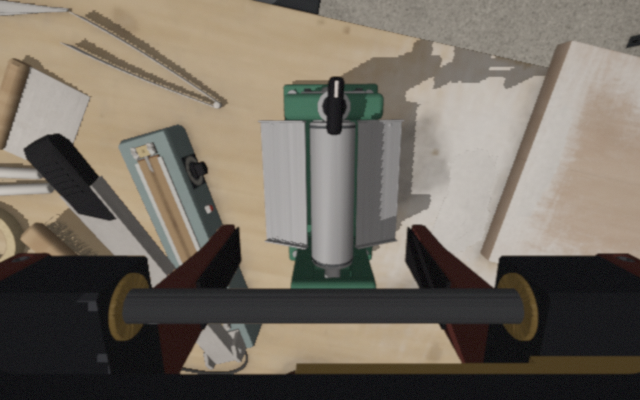

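The wrist view shows the machine in the middle, the knob at (335,105) and the roller running from (332,125) to (335,265). Now overlay the model.

```bash
cat > ovw.py <<'E'
import sys
import pickle
a=sys.argv
pk,crop=a[6],[int(v) for v in a[7].split(",")]
src=open("ov.py").read().split("t=vision")[0]
exec(src)
s,c=pickle.load(open(pk,"rb")); c=wcam(s,c)
x0,y0,x1,y1,sc=crop
cv2.imwrite(f"pics/ovw{tag}.png",draw(np.ascontiguousarray(c["color"][y0:y1,x0:x1,::-1]),c,np.array([x0,y0]),sc))
E
python3 ovw.py .548 .2822 .195 -0.15 a w1.pkl 250,60,420,300,2.5; python3 ovw.py .548 .2822 .195 -0.15 a w1.pkl 250,60,420,210,4
```

```text
Traceback (most recent call last):
  File "ovw.py", line 4, in <module>
    pk,crop=a[6],[int(v) for v in a[7].split(",")]
                  ~~~^^^
ValueError: invalid literal for int() with base 10: '2.5'
```

View pics/ovwa.png

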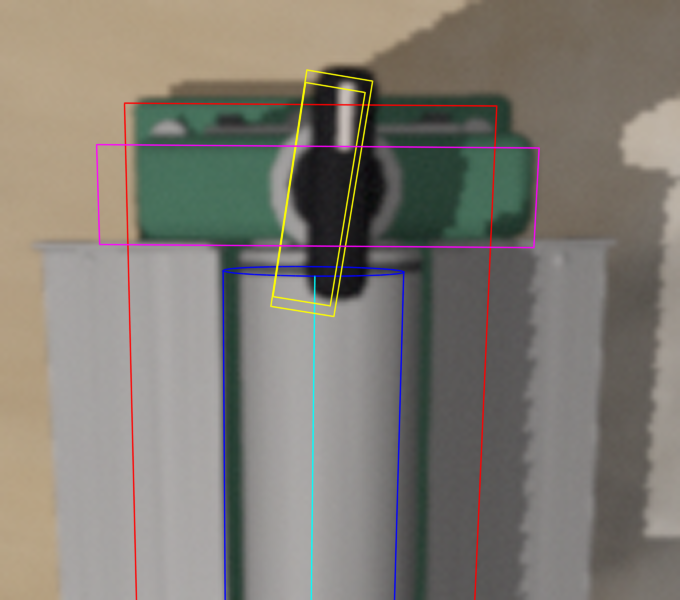

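play_rows(
  xyz=[
    [2,20,9],
    [0,35,0],
    [0,35,0],
    [0,35,0],
    [0,20,0],
    [0,0,0],
  ],
  yaw=[0.008,0,0,0,0,0],
  grip=0.6,
)

```text
t: 5.3
position: [0.5234, 0.2799, 0.1587]
tool_rot: [0.705, 0.064, -0.068, -0.703]
contact_force: [-0.0, -0.4, 0.3]
finger_gap: 0.0702
```

```bash
python3 plan.py 525 281 100 1.766; python3 - <<'E'
from h import *
s=telemetry.get_state(); c=vision.capture("wrist"); cv2.imwrite("pics/w2.png",c["color"][:,:,::-1])
c=vision.capture("scene"); cv2.imwrite("pics/s2.png",c["color"][100:360,150:470,::-1].repeat(2,0).repeat(2,1))
E
```

```text
t 5.3 pos mm [523.4 279.9 158.7] gap 70.2 F [-0.  -0.4  0.3] Tq [ 0.07 -0.14  0.01] j7 0.72
toolx [ 0.983  0.186 -0.005] tooly [-0.004 -0.003 -1.   ] toolz [-0.186  0.983 -0.002] jaw heading 1.758
tool shift [ 2.1 58.7  0.9]
yaw about tool y (tool y down) -0.008
```

View pics/w2.png

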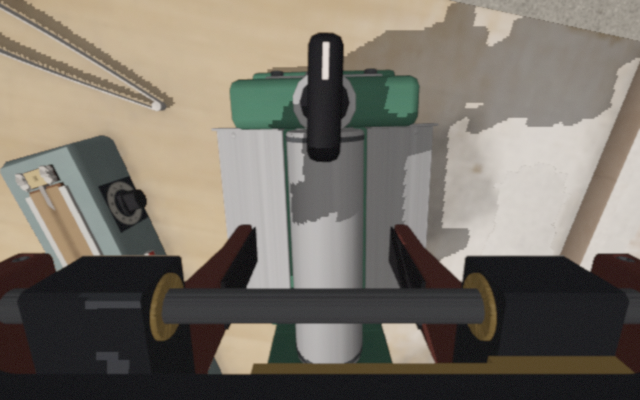

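View pics/s2.png

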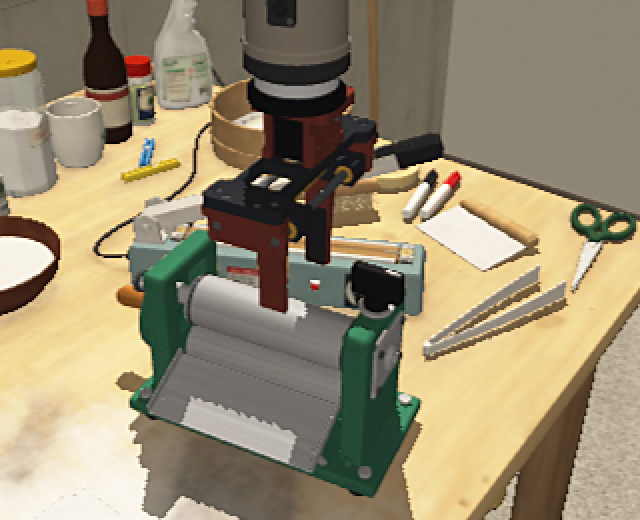

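The fingers straddle the roller, with tips at columns 250 and 395 around a roller centre at 327. The knob is clear of the body, so I'll descend.

play_rows(
  xyz=[
    [0.5,20,0.5],
    [0.5,20,0],
    [0.5,14,0],
    [0,4,0],
    [0,0,0],
  ],
  yaw=[0,0,0,0,0],
  grip=0.25,
)

```text
t: 5.9
position: [0.5263, 0.2824, 0.1041]
tool_rot: [-0.704, -0.067, 0.067, 0.704]
contact_force: [0.5, -0.3, 0.8]
finger_gap: 0.0546
```

play_rows(
  xyz=[
    [0,0,0],
    [0,0,0],
    [0,0,0],
  ],
  yaw=[0,0,0],
)

```text
t: 6.2
position: [0.5265, 0.2825, 0.1044]
tool_rot: [-0.704, -0.067, 0.066, 0.704]
contact_force: [-0.4, -0.2, 0.0]
finger_gap: 0.0552
```

```bash
python3 plan.py 525 281 100 1.766
```

```text
t 6.2 pos mm [526.5 282.5 104.4] gap 55.2 F [-0.4 -0.2  0. ] Tq [ 0.07 -0.14  0.01] j7 0.66
toolx [0.982 0.188 0.001] tooly [ 0.001  0.    -1.   ] toolz [-0.188  0.982  0.   ] jaw heading 1.76
tool shift [-1.7  4.4 -1.2]
yaw about tool y (tool y down) -0.006
```

play_rows(
  xyz=[
    [0,1,1.5],
    [0,1,1.5],
    [0,0,0],
  ],
  yaw=[0,0,0],
)

```text
t: 6.5
position: [0.5253, 0.2855, 0.1016]
tool_rot: [-0.704, -0.067, 0.067, 0.704]
contact_force: [0.5, 0.5, -0.5]
finger_gap: 0.0549
```

play_rows(
  xyz=[
    [0,0,1],
    [0,0,0],
  ],
  yaw=[0,0],
)

```text
t: 6.7
position: [0.5253, 0.2862, 0.1016]
tool_rot: [0.704, 0.067, -0.067, -0.704]
contact_force: [-0.4, -0.5, 0.2]
finger_gap: 0.0548
```

play_rows(
  xyz=[
    [0,0,1],
    [0,0,0],
  ],
  yaw=[0,0],
)

```text
t: 6.9
position: [0.5251, 0.2871, 0.1016]
tool_rot: [0.704, 0.067, -0.067, -0.704]
contact_force: [-0.4, 0.0, -1.6]
finger_gap: 0.0549
```

play_rows(
  xyz=[
    [0,0,0.7],
    [0,0,0],
  ],
  yaw=[0,0],
)

```text
t: 7.1
position: [0.5249, 0.2876, 0.1016]
tool_rot: [0.704, 0.067, -0.067, -0.704]
contact_force: [0.5, -1.6, 0.1]
finger_gap: 0.055
```

play_rows(
  xyz=[
    [0,0,0.7],
    [0,0,0],
  ],
  yaw=[0,0],
)

```text
t: 7.3
position: [0.5248, 0.2878, 0.1015]
tool_rot: [0.704, 0.067, -0.067, -0.703]
contact_force: [-0.1, -3.8, 1.6]
finger_gap: 0.0547
```

play_rows(
  xyz=[
    [0,0,0.7],
    [0,0,0],
  ],
  yaw=[0,0],
)

```text
t: 7.5
position: [0.5248, 0.288, 0.1014]
tool_rot: [0.705, 0.066, -0.067, -0.703]
contact_force: [-1.1, -5.6, 2.6]
finger_gap: 0.0552
```

play_rows(
  xyz=[
    [0,0,0.7],
    [0,0,0],
  ],
  yaw=[0,0],
)

```text
t: 7.7
position: [0.5248, 0.2881, 0.1014]
tool_rot: [0.705, 0.066, -0.067, -0.703]
contact_force: [-0.6, -6.2, 2.8]
finger_gap: 0.0546
```

play_rows(
  xyz=[
    [0,0,0.8],
    [0,0,0],
    [0,0,0],
  ],
  yaw=[0,0,0],
)

```text
t: 8.0
position: [0.5247, 0.2882, 0.1013]
tool_rot: [0.705, 0.066, -0.067, -0.703]
contact_force: [-0.8, -7.9, 4.1]
finger_gap: 0.0548
```

```bash
cat > st.py <<'E'
from h import *
import time
c=None
for i in range(1):
    s=telemetry.get_state()
    M=R.from_quat(s["tool_rot"]).as_matrix()
    print(round(s["t"],2),"tool-axes pos mm",np.round(M.T@s["position"]*1e3,2),"F tool",np.round(M.T@s["contact_force"],2),"gap",round(s["finger_gap"]*1e3,2))
    print("machine-axis lateral mm", round(float(s["position"][:2]@[-np.sin(.191),np.cos(.191)]*1e3),2), "rotvec err",np.round((R.from_quat(s["tool_rot"])).as_matrix()[2],4))
E
python3 st.py
```

```text
8.0 tool-axes pos mm [ 569.15 -102.81  184.83] F tool [-2.22 -4.08 -7.63] gap 54.76
machine-axis lateral mm 183.32 rotvec err [-0.0013 -1.     -0.0041]
```

play_rows(
  xyz=[
    [0,0,-2],
    [0,0,-2],
    [0,0,-2],
    [0,0,-2],
    [0,0,0],
  ],
  yaw=[0,0,0,0,0],
)

```text
t: 8.5
position: [0.5262, 0.283, 0.1018]
tool_rot: [-0.704, -0.067, 0.067, 0.704]
contact_force: [1.0, -0.4, -0.5]
finger_gap: 0.0549
```

```bash
python3 st.py
```

```text
8.5 tool-axes pos mm [ 570.03 -101.42  179.08] F tool [ 0.91  0.46 -0.58] gap 54.88
machine-axis lateral mm 177.96 rotvec err [ 4.e-04 -1.e+00  6.e-04]
```

play_rows(
  xyz=[
    [0,0,-1],
    [0,0,-1],
    [0,0,0],
  ],
  yaw=[0,0,0],
)

```text
t: 8.8
position: [0.5264, 0.2808, 0.1016]
tool_rot: [0.704, 0.067, -0.067, -0.704]
contact_force: [0.2, -0.3, 0.2]
finger_gap: 0.055
```

play_rows(
  xyz=[
    [0,0,-1],
    [0,0,0],
  ],
  yaw=[0,0],
)

```text
t: 9.0
position: [0.5266, 0.2797, 0.1016]
tool_rot: [0.704, 0.067, -0.067, -0.704]
contact_force: [0.3, -0.4, -0.9]
finger_gap: 0.0552
```

play_rows(
  xyz=[
    [0,0,-1],
    [0,0,0],
  ],
  yaw=[0,0],
)

```text
t: 9.2
position: [0.5267, 0.2789, 0.1017]
tool_rot: [-0.704, -0.067, 0.067, 0.704]
contact_force: [-0.1, 0.7, 0.0]
finger_gap: 0.0551
```

play_rows(
  xyz=[
    [0,0,-1],
    [0,0,0],
  ],
  yaw=[0,0],
)

```text
t: 9.4
position: [0.5267, 0.278, 0.1016]
tool_rot: [-0.704, -0.067, 0.067, 0.704]
contact_force: [-1.0, 1.0, 0.5]
finger_gap: 0.0549
```

play_rows(
  xyz=[
    [0,0,-0.7],
    [0,0,0],
  ],
  yaw=[0,0],
)

```text
t: 9.6
position: [0.5268, 0.2778, 0.1017]
tool_rot: [-0.704, -0.067, 0.067, 0.704]
contact_force: [-1.3, 2.7, -1.0]
finger_gap: 0.0551
```

play_rows(
  xyz=[
    [0,0,-0.7],
    [0,0,0],
  ],
  yaw=[0,0],
)

```text
t: 9.8
position: [0.5268, 0.2776, 0.1017]
tool_rot: [-0.703, -0.067, 0.067, 0.705]
contact_force: [-1.8, 3.9, -1.2]
finger_gap: 0.0549
```

play_rows(
  xyz=[
    [0,0,-0.7],
    [0,0,0],
  ],
  yaw=[0,0],
)

```text
t: 10.0
position: [0.5268, 0.2775, 0.1017]
tool_rot: [-0.703, -0.067, 0.067, 0.705]
contact_force: [-1.1, 6.2, -3.2]
finger_gap: 0.0546
```

play_rows(
  xyz=[
    [0,0,-0.8],
    [0,0,0],
    [0,0,0],
  ],
  yaw=[0,0,0],
)

```text
t: 10.3
position: [0.5268, 0.2774, 0.1017]
tool_rot: [-0.703, -0.067, 0.067, 0.705]
contact_force: [-1.4, 6.6, -3.2]
finger_gap: 0.0553
```

```bash
python3 st.py
```

```text
10.3 tool-axes pos mm [ 569.91 -100.85  172.69] F tool [-0.15  3.26  6.77] gap 55.33
machine-axis lateral mm 172.31 rotvec err [ 5.0e-04 -1.0e+00  3.6e-03]
```

play_rows(
  xyz=[
    [0,0,2],
    [0,0,3],
    [0,0,3],
    [0,0,0],
  ],
  yaw=[0,0,0,0],
)

```text
t: 10.7
position: [0.5262, 0.2827, 0.1017]
tool_rot: [0.704, 0.067, -0.067, -0.704]
contact_force: [0.8, 0.2, -0.0]
finger_gap: 0.055
```

play_rows(
  xyz=[
    [0,0,0],
    [0,-10,0],
    [0,-30,0],
    [0,-30,0],
    [0,-30,0],
    [0,-20,0],
    [-20,-10,0],
    [-20,0,0],
    [0,0,0],
  ],
  yaw=[0,0,0,0,0,0,0,0,0],
  grip=0.5,
)

```text
t: 11.6
position: [0.4849, 0.2755, 0.2329]
tool_rot: [0.704, 0.068, -0.067, -0.703]
contact_force: [-0.8, -0.3, 0.6]
finger_gap: 0.0657
```

```bash
python3 st.py;python3 plan.py; python3 - <<'E'
from h import *
import pickle
s=telemetry.get_state(); c=vision.capture("wrist"); cv2.imwrite("pics/w3.png",c["color"][:,:,::-1])
pickle.dump((s,c),open("w3.pkl","wb"))
E
```

```text
11.6 tool-axes pos mm [ 528.58 -232.61  178.05] F tool [-0.85 -0.62 -0.09] gap 65.74
machine-axis lateral mm 178.42 rotvec err [ 9.0e-04 -1.0e+00 -1.2e-03]
t 11.6 pos mm [484.9 275.5 232.9] gap 65.7 F [-0.8 -0.3  0.6] Tq [ 0.1  -0.14 -0.  ] j7 0.76
toolx [0.982 0.19  0.001] tooly [ 0.001 -0.001 -1.   ] toolz [-0.19   0.982 -0.001] jaw heading 1.762
```

View pics/w3.png

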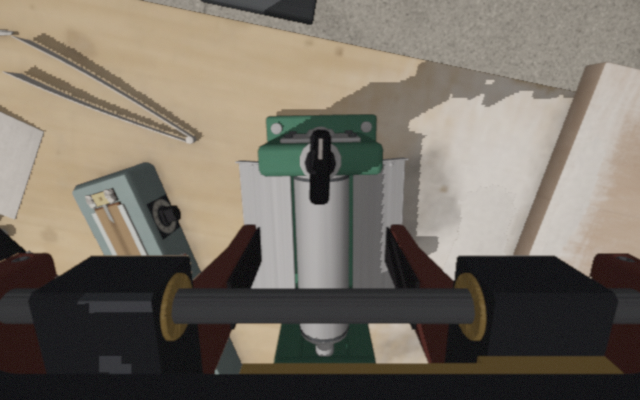

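The knob wing is at (320,165), in line with the roller. Fit it with the measured roller axis.

```bash
sed -i 's/int(v) for v in a/float(v) for v in a/; s/x0,y0,x1,y1,sc=crop/x0,y0,x1,y1=map(int,crop[:4]);sc=crop[4]/' ovw.py
python3 ovw.py .547 .2868 .191 0 b w3.pkl 230,100,410,230,4
```

```text
(no output)
```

View pics/ovwb.png

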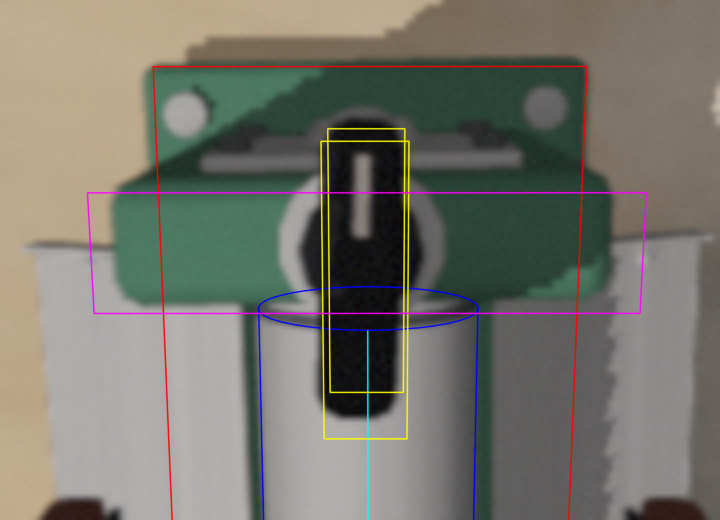

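```bash
python3 plan.py 451 268.3 171 1.762
```

```text
t 11.65 pos mm [486.4 275.2 232.6] gap 65.6 F [ 0.9 -0.2 -0.1] Tq [ 0.14 -0.16 -0.04] j7 0.76
toolx [0.982 0.189 0.001] tooly [ 0.002 -0.001 -1.   ] toolz [-0.189  0.982 -0.001] jaw heading 1.761
tool shift [-36.1  61.5  -0. ]
yaw about tool y (tool y down) -0.001
```

play_rows(
  xyz=[
    [-18,0,0],
    [-18,5,0],
    [0,20,0],
    [0,15,0],
    [0,0,0],
  ],
  yaw=[0,0,0,0,0],
  grip=0.2,
)

```text
t: 12.15
position: [0.4512, 0.2675, 0.1897]
tool_rot: [0.704, 0.065, -0.068, -0.703]
contact_force: [0.0, -1.5, -0.4]
finger_gap: 0.0526
```

```bash
python3 plan.py 451 268.3 171 1.762; python3 - <<'E'
from h import *
import pickle
s=telemetry.get_state(); c=vision.capture("wrist"); cv2.imwrite("pics/w4.png",c["color"][:,:,::-1])
pickle.dump((s,c),open("w4.pkl","wb"))
c=vision.capture("scene"); cv2.imwrite("pics/s4.png",c["color"][150:350,200:400,::-1].repeat(3,0).repeat(3,1))
E
```

```text
t 12.15 pos mm [451.2 267.5 189.7] gap 52.6 F [ 0.  -1.5 -0.4] Tq [ 0.1  -0.11 -0.03] j7 0.71
toolx [ 0.982  0.187 -0.003] tooly [-0.003 -0.002 -1.   ] toolz [-0.187  0.982 -0.001] jaw heading 1.759
tool shift [ 0.  18.7  0.8]
yaw about tool y (tool y down) -0.003
```

View pics/w4.png

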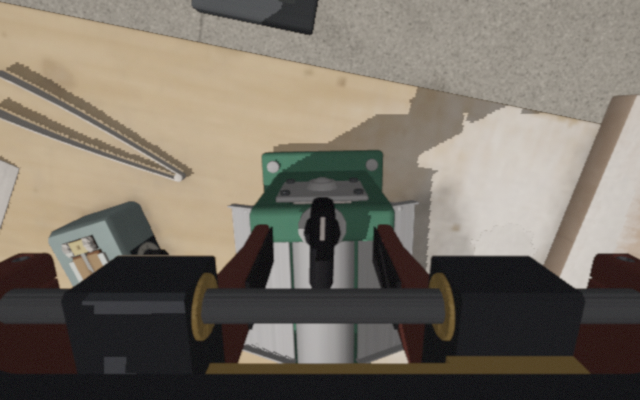

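View pics/s4.png

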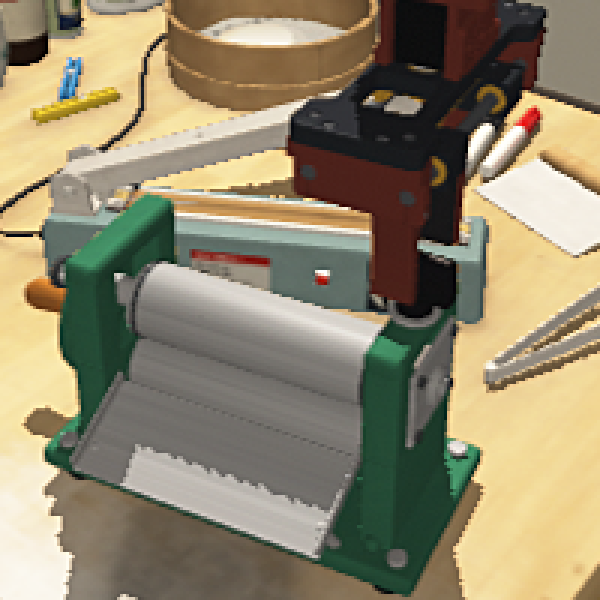

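play_rows(
  xyz=[
    [0,10,0.5],
    [0,8,0.3],
    [0,0,0],
  ],
  yaw=[0,0,0],
)

```text
t: 12.55
position: [0.4507, 0.269, 0.1725]
tool_rot: [0.704, 0.066, -0.067, -0.704]
contact_force: [0.4, 0.8, 0.0]
finger_gap: 0.0527
```

play_rows(
  xyz=[
    [0,0,0],
    [0,0,0],
    [0,0,0],
    [0,0,0],
    [0,0,0],
    [0,0,0],
    [0,0,0],
  ],
  yaw=[0,0,0,0,0,0,0],
  grip=-0.9,
)

```text
t: 13.25
position: [0.4518, 0.2671, 0.1738]
tool_rot: [0.705, 0.066, -0.066, -0.703]
contact_force: [-0.2, -5.6, 5.2]
finger_gap: 0.0127
```

```bash
python3 plan.py 451 268.3 171 1.762
```

```text
t 13.25 pos mm [451.8 267.1 173.8] gap 12.7 F [-0.2 -5.6  5.2] Tq [-1.45 -0.15 -0.01] j7 0.69
toolx [ 0.982  0.186 -0.001] tooly [ 0.    -0.004 -1.   ] toolz [-0.186  0.982 -0.004] jaw heading 1.758
tool shift [-0.5  2.8  1.3]
yaw about tool y (tool y down) -0.004
```

play_rows(
  xyz=[
    [0,-1,-1.7],
    [0,0,0],
    [0,0,0],
  ],
  yaw=[0,0,0],
)

```text
t: 13.55
position: [0.4517, 0.267, 0.1739]
tool_rot: [0.704, 0.066, -0.067, -0.704]
contact_force: [4.6, 0.8, -11.9]
finger_gap: 0.0129
```

```bash
python3 plan.py 451 268.3 171 1.762
```

```text
t 13.55 pos mm [451.7 267.  173.9] gap 12.9 F [  4.6   0.8 -11.9] Tq [ 0.08 -1.29 -0.07] j7 0.69
toolx [ 0.982  0.188 -0.   ] tooly [-0.    -0.001 -1.   ] toolz [-0.188  0.982 -0.001] jaw heading 1.759
tool shift [-0.4  2.9  1.4]
yaw about tool y (tool y down) -0.003
```

play_rows(
  xyz=[
    [0,0.7,0],
    [0,0,0],
    [0,0,0],
    [0,0,0],
    [0,0,0],
    [0,0,0],
    [0,0,0],
  ],
  yaw=[0,0.1,0.1,0.1,0.1,0.1,0],
)

```text
t: 14.25
position: [0.4517, 0.2672, 0.1739]
tool_rot: [0.699, -0.11, 0.11, -0.698]
contact_force: [3.4, -1.0, -8.5]
finger_gap: 0.0125
```

```bash
python3 plan.py 451 268.3 171 1.762
```

```text
t 14.25 pos mm [451.7 267.2 173.9] gap 12.5 F [ 3.4 -1.  -8.5] Tq [-0.4  -1.09 -0.16] j7 0.25
toolx [ 0.952 -0.307  0.001] tooly [ 0.    -0.001 -1.   ] toolz [ 0.307  0.952 -0.001] jaw heading 1.259
tool shift [-1.   2.9  0.8]
yaw about tool y (tool y down) -0.503
```

play_rows(
  xyz=[
    [0,0.3,0],
    [0,0,0],
    [0,0,0],
    [0,0,0],
  ],
  yaw=[0.08,0.08,0.08,0],
)

```text
t: 14.65
position: [0.4518, 0.2673, 0.1738]
tool_rot: [0.681, -0.192, 0.192, -0.68]
contact_force: [2.9, -2.9, -4.6]
finger_gap: 0.0123
```

```bash
python3 plan.py 451 268.3 171 1.762
```

```text
t 14.65 pos mm [451.8 267.3 173.8] gap 12.3 F [ 2.9 -2.9 -4.6] Tq [-0.72 -0.98 -0.19] j7 0.04
toolx [ 0.853 -0.522  0.001] tooly [ 0.    -0.001 -1.   ] toolz [ 0.522  0.853 -0.   ] jaw heading 1.021
tool shift [-1.2  2.8  0.4]
yaw about tool y (tool y down) -0.741
```

play_rows(
  xyz=[
    [0,0,0],
    [0,0,0],
    [0,0,0],
  ],
  yaw=[0.08,0,0],
)

```text
t: 14.95
position: [0.4518, 0.2674, 0.1738]
tool_rot: [0.673, -0.218, 0.218, -0.672]
contact_force: [3.5, -4.1, -4.3]
finger_gap: 0.0127
```

```bash
python3 plan.py 451 268.3 171 1.762
```

```text
t 14.95 pos mm [451.8 267.4 173.8] gap 12.7 F [ 3.5 -4.1 -4.3] Tq [-0.88 -1.   -0.12] j7 -0.03
toolx [ 0.809 -0.587  0.001] tooly [ 0.    -0.001 -1.   ] toolz [ 0.587  0.809 -0.   ] jaw heading 0.943
tool shift [-1.2  2.8  0.3]
yaw about tool y (tool y down) -0.819
```

play_rows(
  xyz=[
    [0,0,0],
    [0,0,0],
    [0,0,0],
    [0,-15,0],
    [0,-30,0],
    [0,-20,0],
    [0,0,0],
  ],
  yaw=[0,0,0,0,0,0,0],
  grip=0.25,
)

```text
t: 15.65
position: [0.4527, 0.2696, 0.2426]
tool_rot: [-0.671, 0.218, -0.22, 0.674]
contact_force: [-0.1, -0.2, -0.2]
finger_gap: 0.0547
```

play_rows(
  xyz=[
    [0,0,0],
    [0,0,0],
    [0,0,0],
    [0,0,0],
    [0,0,0],
    [0,0,0],
    [0,0,0],
  ],
  yaw=[-0.14,-0.14,-0.14,-0.14,-0.14,-0.12,0],
)

```text
t: 16.35
position: [0.4512, 0.2677, 0.2385]
tool_rot: [-0.704, -0.067, 0.068, 0.704]
contact_force: [0.3, 0.3, 0.5]
finger_gap: 0.0553
```

```bash
python3 plan.py 526 283 190 1.761;python3 - <<'E'
from h import *
import pickle
s=telemetry.get_state(); c=vision.capture("wrist"); cv2.imwrite("pics/w5.png",c["color"][:,:,::-1])
pickle.dump((s,c),open("w5.pkl","wb"))
E
python3 ovw.py .5445 .2855 .195 -0.8 c w5.pkl 230,100,410,300,3
```

```text
t 16.35 pos mm [451.2 267.7 238.5] gap 55.3 F [0.3 0.3 0.5] Tq [ 0.08 -0.14  0.01] j7 0.78
toolx [ 0.982  0.19  -0.001] tooly [-0.001  0.    -1.   ] toolz [-0.19   0.982  0.   ] jaw heading 1.761
tool shift [76.4 48.4  0.8]
yaw about tool y (tool y down) 0.0
```

View pics/ovwc.png

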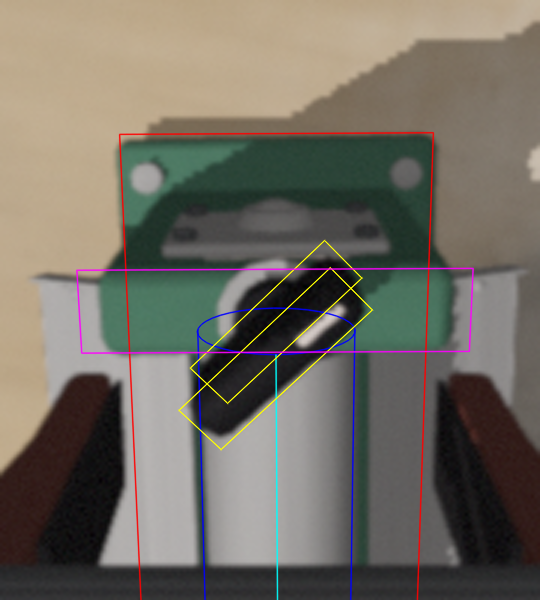

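The knob now sits at about -0.8 rad relative, with its wing along the overlay. Back to the roller for the second test.

play_rows(
  xyz=[
    [25,0,0],
    [25,0,0.4],
    [25,0,0.4],
    [1.5,30,0],
    [0,40,0],
    [0,35,0],
    [0,20,0],
    [0,11,0],
    [0,0,0],
    [0,0,0],
  ],
  yaw=[0,0,0,0,0,0,0,0,0,0],
  grip=0.3,
)

```text
t: 17.4
position: [0.5269, 0.2835, 0.1037]
tool_rot: [-0.704, -0.067, 0.066, 0.704]
contact_force: [-0.3, -0.3, 0.3]
finger_gap: 0.0571
```

```bash
python3 plan.py 526.2 282.7 101.6 1.761; python3 st.py
```

```text
t 17.4 pos mm [526.9 283.5 103.7] gap 57.1 F [-0.3 -0.3  0.3] Tq [ 0.07 -0.12 -0.06] j7 0.68
toolx [0.982 0.187 0.001] tooly [ 0.001  0.001 -1.   ] toolz [-0.187  0.982  0.001] jaw heading 1.759
tool shift [-0.9  2.1 -0.7]
yaw about tool y (tool y down) -0.002
17.4 tool-axes pos mm [ 570.83 -102.88  179.92] F tool [-0.38 -0.28 -0.2 ] gap 57.15
machine-axis lateral mm 178.34 rotvec err [ 1.2e-03 -1.0e+00  5.0e-04]
```

play_rows(
  xyz=[
    [0,1,1.5],
    [0,1,1.5],
    [0,0,0],
  ],
  yaw=[0,0,0],
)

```text
t: 17.7
position: [0.5261, 0.2864, 0.1013]
tool_rot: [-0.704, -0.067, 0.066, 0.704]
contact_force: [-0.0, 0.8, -0.0]
finger_gap: 0.0572
```

play_rows(
  xyz=[
    [0,0,0.7],
    [0,0,0],
  ],
  yaw=[0,0],
)

```text
t: 17.9
position: [0.5258, 0.2866, 0.1008]
tool_rot: [-0.704, -0.067, 0.067, 0.704]
contact_force: [-0.1, -0.2, -0.3]
finger_gap: 0.0569
```

play_rows(
  xyz=[
    [0,0,0.7],
    [0,0,0],
  ],
  yaw=[0,0],
)

```text
t: 18.1
position: [0.5257, 0.2872, 0.1007]
tool_rot: [0.704, 0.067, -0.067, -0.704]
contact_force: [-0.8, -0.2, -0.2]
finger_gap: 0.0571
```

play_rows(
  xyz=[
    [0,0,0.7],
    [0,0,0],
  ],
  yaw=[0,0],
)

```text
t: 18.3
position: [0.5257, 0.2874, 0.1006]
tool_rot: [0.704, 0.067, -0.067, -0.704]
contact_force: [0.9, -2.3, 1.2]
finger_gap: 0.057
```

play_rows(
  xyz=[
    [0,0,0.7],
    [0,0,0],
  ],
  yaw=[0,0],
)

```text
t: 18.5
position: [0.5256, 0.2876, 0.1005]
tool_rot: [0.705, 0.066, -0.067, -0.703]
contact_force: [0.4, -4.4, 1.5]
finger_gap: 0.0569
```

play_rows(
  xyz=[
    [0,0,0.7],
    [0,0,0],
  ],
  yaw=[0,0],
)

```text
t: 18.7
position: [0.5256, 0.2877, 0.1005]
tool_rot: [0.705, 0.066, -0.067, -0.703]
contact_force: [-1.0, -6.8, 3.3]
finger_gap: 0.0572
```

play_rows(
  xyz=[
    [0,0,0.7],
    [0,0,0],
  ],
  yaw=[0,0],
)

```text
t: 18.9
position: [0.5256, 0.2878, 0.1004]
tool_rot: [0.705, 0.066, -0.066, -0.703]
contact_force: [0.2, -7.6, 4.0]
finger_gap: 0.0571
```

```bash
python3 st.py
```

```text
18.9 tool-axes pos mm [ 569.97 -101.54  184.22] F tool [-1.26 -3.98 -7.49] gap 57.06
machine-axis lateral mm 182.77 rotvec err [-8.0e-04 -1.0e+00 -3.6e-03]
```

play_rows(
  xyz=[
    [0,0,0.8],
    [0,0,0],
    [0,0,0],
  ],
  yaw=[0,0,0],
)

```text
t: 19.2
position: [0.5255, 0.2879, 0.1003]
tool_rot: [0.706, 0.066, -0.066, -0.702]
contact_force: [-0.1, -9.5, 4.9]
finger_gap: 0.0574
```

```bash
python3 st.py
```

```text
19.2 tool-axes pos mm [ 569.86 -101.8   184.49] F tool [-1.91 -4.89 -9.35] gap 57.43
machine-axis lateral mm 182.87 rotvec err [-0.0011 -1.     -0.0046]
```

play_rows(
  xyz=[
    [0,0,-2],
    [0,0,-2],
    [0,0,-2],
    [0,0,-2],
    [0,0,-2],
    [0,0,-1],
    [0,0,0],
  ],
  yaw=[0,0,0,0,0,0,0],
)

```text
t: 19.9
position: [0.5271, 0.2799, 0.1006]
tool_rot: [-0.704, -0.067, 0.067, 0.704]
contact_force: [-0.3, -0.3, 0.7]
finger_gap: 0.0571
```

```bash
python3 st.py
```

```text
19.9 tool-axes pos mm [ 570.31 -100.59  175.91] F tool [-0.37 -0.66 -0.25] gap 57.1
machine-axis lateral mm 174.76 rotvec err [ 0.e+00 -1.e+00  1.e-04]
```

play_rows(
  xyz=[
    [0,0,-0.7],
    [0,0,0],
  ],
  yaw=[0,0],
)

```text
t: 20.1
position: [0.5272, 0.2793, 0.1007]
tool_rot: [0.704, 0.067, -0.067, -0.704]
contact_force: [-1.1, 0.1, 0.8]
finger_gap: 0.0572
```

play_rows(
  xyz=[
    [0,0,-0.7],
    [0,0,0],
  ],
  yaw=[0,0],
)

```text
t: 20.3
position: [0.5273, 0.2786, 0.1007]
tool_rot: [-0.704, -0.067, 0.067, 0.704]
contact_force: [0.2, 0.3, -0.4]
finger_gap: 0.0569
```

play_rows(
  xyz=[
    [0,0,-0.7],
    [0,0,0],
  ],
  yaw=[0,0],
)

```text
t: 20.5
position: [0.5273, 0.2784, 0.1007]
tool_rot: [-0.704, -0.067, 0.067, 0.704]
contact_force: [0.2, 2.4, -0.7]
finger_gap: 0.0569
```

play_rows(
  xyz=[
    [0,0,-0.7],
    [0,0,0],
  ],
  yaw=[0,0],
)

```text
t: 20.7
position: [0.5273, 0.2782, 0.1007]
tool_rot: [-0.703, -0.067, 0.067, 0.704]
contact_force: [-0.1, 4.2, -2.1]
finger_gap: 0.0575
```

play_rows(
  xyz=[
    [0,0,-0.8],
    [0,0,0],
  ],
  yaw=[0,0],
)

```text
t: 20.9
position: [0.5274, 0.278, 0.1007]
tool_rot: [-0.703, -0.067, 0.067, 0.705]
contact_force: [-0.2, 6.2, -3.3]
finger_gap: 0.0571
```

play_rows(
  xyz=[
    [0,0,-0.8],
    [0,0,0],
  ],
  yaw=[0,0],
)

```text
t: 21.1
position: [0.5274, 0.2779, 0.1008]
tool_rot: [-0.703, -0.068, 0.067, 0.705]
contact_force: [-0.2, 6.7, -5.2]
finger_gap: 0.057
```

```bash
python3 st.py
```

```text
21.1 tool-axes pos mm [570.61 -99.73 173.22] F tool [1.05 5.26 6.63] gap 57.01
machine-axis lateral mm 172.75 rotvec err [ 8.0e-04 -1.0e+00  3.6e-03]
```

The contact points now differ by only about 0.1 mm more than the jaw slack, so the bearing is snug. The right push is still light, so I'll add a little more, keeping it within 10 N.

play_rows(
  xyz=[
    [0,0,-0.8],
    [0,0,0],
    [0,0,0],
  ],
  yaw=[0,0,0],
)

```text
t: 21.4
position: [0.5274, 0.2778, 0.101]
tool_rot: [-0.702, -0.068, 0.067, 0.706]
contact_force: [-0.4, 9.5, -4.8]
finger_gap: 0.0571
```

play_rows(
  xyz=[
    [0,0,-0.6],
    [0,0,0],
    [0,0,0],
  ],
  yaw=[0,0,0],
)

```text
t: 21.7
position: [0.5275, 0.2778, 0.1011]
tool_rot: [-0.702, -0.068, 0.067, 0.706]
contact_force: [-0.7, 9.5, -3.5]
finger_gap: 0.0574
```

```bash
python3 st.py
```

```text
21.7 tool-axes pos mm [570.83 -99.4  172.76] F tool [1.13 3.57 9.42] gap 57.44
machine-axis lateral mm 172.59 rotvec err [ 0.0013 -1.      0.0053]
```

Both pushes are stiff. My grip is nearer the far bearing (114 mm lever), so I'll repeat the pair at about 12 N, which gives the same moment as 10 N at roller_grip.

play_rows(
  xyz=[
    [0,0,2],
    [0,0,2],
    [0,0,3],
    [0,0,3],
    [0,0,3],
    [0,0,2],
    [0,0,0],
    [0,0,0],
  ],
  yaw=[0,0,0,0,0,0,0,0],
)

```text
t: 22.5
position: [0.5256, 0.2876, 0.1005]
tool_rot: [0.705, 0.066, -0.067, -0.703]
contact_force: [1.2, -5.3, 1.4]
finger_gap: 0.0567
```

```bash
python3 st.py
```

```text
22.5 tool-axes pos mm [ 570.09 -101.13  183.95] F tool [ 0.21 -1.41 -5.47] gap 56.67
machine-axis lateral mm 182.59 rotvec err [-5.0e-04 -1.0e+00 -2.2e-03]
```

play_rows(
  xyz=[
    [0,0,0.8],
    [0,0,0.8],
    [0,0,0],
    [0,0,0],
  ],
  yaw=[0,0,0,0],
)

```text
t: 22.9
position: [0.5255, 0.2878, 0.1003]
tool_rot: [0.706, 0.066, -0.066, -0.702]
contact_force: [0.6, -7.4, 3.0]
finger_gap: 0.0573
```

play_rows(
  xyz=[
    [0,0,0.8],
    [0,0,0],
    [0,0,0],
  ],
  yaw=[0,0,0],
)

```text
t: 23.2
position: [0.5255, 0.2879, 0.1002]
tool_rot: [0.706, 0.066, -0.066, -0.702]
contact_force: [1.5, -9.3, 4.7]
finger_gap: 0.0578
```

```bash
python3 st.py
```

```text
23.2 tool-axes pos mm [ 569.68 -101.98  184.75] F tool [-0.23 -4.64 -9.48] gap 57.77
machine-axis lateral mm 182.95 rotvec err [-0.0014 -1.     -0.0052]
```

play_rows(
  xyz=[
    [0,0,0.8],
    [0,0,0],
    [0,0,0],
  ],
  yaw=[0,0,0],
)

```text
t: 23.5
position: [0.5255, 0.288, 0.1001]
tool_rot: [0.706, 0.065, -0.066, -0.702]
contact_force: [-0.8, -11.3, 4.4]
finger_gap: 0.057
```

```bash
python3 st.py
```

```text
23.5 tool-axes pos mm [ 569.59 -102.24  184.95] F tool [ -2.87  -4.34 -11.03] gap 56.98
machine-axis lateral mm 183.02 rotvec err [-0.0016 -1.     -0.0064]
```

play_rows(
  xyz=[
    [0,0,-3],
    [0,0,-3],
    [0,0,-3],
    [0,0,-3],
    [0,0,-3],
    [0,0,-2],
    [0,0,0],
    [0,0,0],
  ],
  yaw=[0,0,0,0,0,0,0,0],
)

```text
t: 24.3
position: [0.5274, 0.278, 0.1009]
tool_rot: [-0.702, -0.068, 0.067, 0.705]
contact_force: [-0.4, 6.4, -3.1]
finger_gap: 0.0574
```

```bash
python3 st.py
```

```text
24.3 tool-axes pos mm [570.68 -99.6  173.29] F tool [0.81 3.16 6.32] gap 57.4
machine-axis lateral mm 172.87 rotvec err [ 0.001  -1.      0.0042]
```

play_rows(
  xyz=[
    [0,0,-0.8],
    [0,0,-0.8],
    [0,0,0],
    [0,0,0],
  ],
  yaw=[0,0,0,0],
)

```text
t: 24.7
position: [0.5274, 0.2779, 0.101]
tool_rot: [-0.702, -0.068, 0.068, 0.706]
contact_force: [-0.2, 8.6, -5.4]
finger_gap: 0.0569
```

```bash
python3 st.py
```

```text
24.7 tool-axes pos mm [570.89 -99.12 172.69] F tool [1.4  5.46 8.49] gap 56.87
machine-axis lateral mm 172.68 rotvec err [ 0.0015 -1.      0.0062]
```

play_rows(
  xyz=[
    [0,0,-0.8],
    [0,0,0],
    [0,0,0],
  ],
  yaw=[0,0,0],
)

```text
t: 25.0
position: [0.5274, 0.2777, 0.1012]
tool_rot: [-0.701, -0.068, 0.068, 0.706]
contact_force: [0.0, 9.8, -5.3]
finger_gap: 0.0578
```

```bash
python3 st.py
```

```text
25.0 tool-axes pos mm [570.98 -98.93 172.44] F tool [1.89 5.36 9.6 ] gap 57.8
machine-axis lateral mm 172.56 rotvec err [ 0.0017 -1.      0.0072]
```

Enough. Now I'll centre the jaws, open, rise and check.

play_rows(
  xyz=[
    [0,0,3],
    [0,0,3],
    [0,0,3],
    [0,0,0],
  ],
  yaw=[0,0,0,0],
)

```text
t: 25.4
position: [0.5266, 0.282, 0.1006]
tool_rot: [0.704, 0.067, -0.067, -0.704]
contact_force: [0.6, -0.3, 0.5]
finger_gap: 0.0569
```

play_rows(
  xyz=[
    [0,0,0],
    [0,-10,0],
    [0,-30,0],
    [0,-30,0],
    [0,-40,0],
    [0,-40,0],
    [0,-20,0],
    [0,0,0],
    [0,0,0],
  ],
  yaw=[0,0,0,0,0,0,0,0,0],
  grip=0.6,
)

```text
t: 26.3
position: [0.5267, 0.2815, 0.2707]
tool_rot: [0.704, 0.067, -0.066, -0.704]
contact_force: [0.4, 0.3, 0.4]
finger_gap: 0.0702
```

```bash
python3 st.py; python3 - <<'E'
from h import *
import pickle
s=telemetry.get_state(); c=vision.capture("wrist"); cv2.imwrite("pics/w6.png",c["color"][:,:,::-1])
pickle.dump((s,c),open("w6.pkl","wb"))
E
python3 ovw.py .5445 .2855 .195 -0.8 d w6.pkl 230,60,430,230,4
```

```text
26.3 tool-axes pos mm [ 570.27 -270.55  177.56] F tool [ 0.44 -0.44  0.19] gap 70.19
machine-axis lateral mm 176.42 rotvec err [ 5.e-04 -1.e+00 -5.e-04]
```

View pics/ovwd.png

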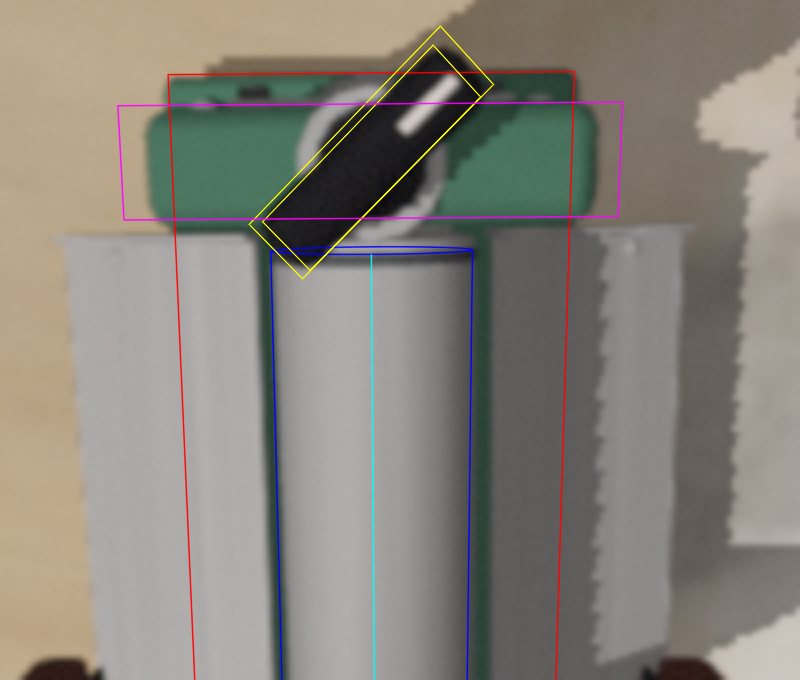

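The knob still stands at about 0.8 rad, the roller is centred and the gripper is clear, so I'm handing in.

```bash
python3 -c "
from station import r
print(r.close_job())"
```

```text
the job is handed in; nothing more can be done
None
```

I rocked the roller, took out the bearing play with the cam knob, proved the roller snug, and handed the job in at about 26 s. No verdict comes back, so the points below are my own readings.

- **First rocking:** I pushed the roller left to about 8 N and right to about 7 N until it knocked. The play came out at about 2.5 mm to each side at the near bearing.
- **Grip point:** I held the roller about 75 mm from the near bearing instead of 50 mm, to keep the gripper's body clear of the knob's wing. The lever was therefore about 114 mm instead of 140 mm.
- **Knob:** I turned it 0.82 rad clockwise, then let go and rose clear. A wrist picture at the end still showed it at about 0.8 rad.
- **Snug test:** At about 2.4 N each way, the left and right contact points differed by only about 0.1 mm more than the jaw slack. That difference was about 3.1 mm before the knob was turned. I pushed both ways twice: up to 9.5 N each way the first time, then 11 N left and 10 N right.
- **Not measured:** The load on the shoe and the roller swing cannot be read directly. From the play and the knob angle I estimate a bearing load of about 10 N, give or take 3. The stiffness readings did not narrow that further. In the snug test the swing was probably only about 0.0015 rad, not far above the 0.001 rad needed.
- **At hand-in:** The gripper was clear of everything, with force readings at noise level. I never went near the scraper or the brush, but I did not take a last picture to check them.

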